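# Close the photometer's sample hood and press its green key

### The arm

A 7-joint arm with a two-finger parallel gripper is mounted at the origin on the work surface. World frame = base frame: x ahead of the robot, y to its left, z up, the work surface at z = 0. Lengths are in m, angles in rad, forces in N, time in s.
With the tool pointing down it reaches from about 0.425 to 0.925 m from the base axis. Payload 6.8 kg.
Tool frame: the origin (TCP) lies midway between the tips of the shut fingers; the grasp point (between the pads) lies 19 mm behind it; z points along the fingers, y is the line along which they close (so a half turn about z gives the same grasp; the last joint's range is limited). The gripper opens to 85 mm and grips with 20 to 120 N. Pads are 22 mm wide; open, the fingers measure 114 mm over their backs; the gripper's body (76 mm by 85 mm) begins 54 mm behind the grasp point. The pads swing forward as they close: fully open they stand 13 mm farther back than shut.
Start: joints at [-1.34, 0.477, 0.022, 1.555, -0.011, 1.109, -0.083], TCP at [0.224, 0.637, 0.231] pointing down, gripper open.
Joint ranges: [-2.96, 2.96], [-0.34, 2.1], [-1.41, 1.46], [0.24, 2.44], [-1.37, 4.51], [0.17, 1.92], [-2.96, 2.96]. Speed limits (rad/s): [2.39, 2.39, 3.14, 3.14, 3.14, 3.14, 3.14].

### API

Orientations are given as a unit quaternion [w, x, y, z].
In Python, from station import bot, imaging gives the robot as it stands.
- The arm moves only by the tool move_arm, never from a script. Its argument "commands" is a list that holds one entry, the list of rows, each a list of 7 numbers: the shift along the tool's x, y, z in m, then the turn, a rotation vector about the tool's x, y, z in degrees, then the finger opening in m, from 0 to 0.0854. In form: [[[x, y, z, rx, ry, rz, grip], ...]]. A call has 1 to 20 rows; each row shifts and turns the commanded pose from where the row before left it, along the tool's axes as they then stand; what a row does not reach is not made up. A row lasts 1/8 s, in which the tool goes at most 62.5 mm and 10.7 degrees, less where a joint would pass 70% of its speed; a pose out of reach is approached as far as the arm can. A call is refused whole if a number of a shift passes 0.0625 or a number of a turn 10.7, either way. A call with a gripper value outside its range is refused whole. The fingers move at their own pace and stop on an object; "squeeze" is the grip in N (left out, the last holds). Time passes only in rows, so rows that do not move let the fingers close. It gives the time, the measured TCP pose, the force, the opening and the grip force at its end, in the units of the state.
- bot.get_obs(): the state, without advancing time (a new reading comes with each control period).
- imaging.read_camera(name): name is "side" or "top" or "wrist"; returns the picture (384x512x3 uint8, red, green, blue); there is no depth.
- imaging.calibration(name): a dict with "intrinsics" (3x3 intrinsics, pixels), "extrinsics" (4x4, takes a point from camera to world coordinates); the wrist camera has in their place "mount" (4x4, takes a point from camera to tool coordinates, whose origin is the TCP and whose axes are the flange's). Camera axes: x right, y down, z forward; pixel columns grow to the right and rows downward; lengths in m; the calibration is good to about 2 mm. A picture is of the moment at which its call begins: read the wrist's pose just before it. calibration takes no time and is no camera call.
- bot.hand_in(): hands the job in; it is judged then, once.
The state is a dict: "t": time; "q": joint angles; "joint_vel": joint speeds; "joint_torque": joint torques, N m; "eef_pos": TCP position; "tool_rot": TCP orientation; "contact_force": force on the tool from outside, world axes, zero at the start; "torque": the same for the moment, N m; "gripper_width": opening from 0.0 (shut) to 1.0 (fully open); "grasp_force": force on a finger pad.
Only numpy, scipy, OpenCV 4.12 (cv2) and the standard library are available. Lean on these libraries where they do the work, as an engineer would, in place of code of your own. Each camera call takes 0.05 s, during which the arm holds its last target. There are 200 camera calls.

### The job

Start a reading on the bench photometer: with the fingertips push the black sliding hood fully home over the sample well, then gently press the green key well down and let it come back up. Leave the yellow, blue and red keys, the vial, the bottle and the jar alone; nothing is to be picked up.

Things in the scene. Friction and masses are not known exactly. Their poses are not given: they have to be found in the camera images.
- photometer: Pale bench photometer, fixed, 320 (x) x 400 (y) mm, flat deck 100 mm above the bench, green stripe. Origin: centre of its underside; x points away from the robot, y left, z up; turned up to 0.22 rad. Sample well (62 mm square) at x 85, y -125 mm. Keys at the front left of the deck. Display console, 35 mm high, on the deck's rear left (60 x 170 mm, centred x 125, y 90 mm).
- hood (a joint): Opening of the hood in m: 0 fully home over the well (hard stop), up to 0.095 open. The hood slides along the photometer's x; it opens towards the robot and closes when pushed away from the robot (+x of the photometer). Sliding friction about 2 N; it stays where it is left.
- hood_face (a point): Centre of the hood's front face (the upright face nearest the robot), 14 mm above the deck. The black hood is a block 100 mm long (x), 96 mm wide (y) and 24 mm high, its underside 2 mm above the deck. The deck in front of it is clear for at least 55 mm.
- key_green_top (a point): Centre of the top of the green key: a round key 28 mm across, its top 24 mm above the deck when up, in a round black housing 44 mm across and 12 mm high. The four keys stand at the corners of a 60 mm square, in line with the photometer's sides; which colour stands where changes each time.
- key_green (a joint): How far the green key is pressed, in m: 0 up, 0.008 fully down. A spring pushes it back up; it begins to move at about 2 N and fully down takes about 6 N. The reading starts once it is pressed more than 0.004.
- key_yellow_top (a point): Centre of the top of the yellow key, made like the green one. Leave alone.
- key_yellow (a joint): How far the yellow key is pressed, in m; 0 up.
- key_blue_top (a point): Centre of the top of the blue key, made like the green one. Leave alone.
- key_blue (a joint): How far the blue key is pressed, in m; 0 up.
- key_red_top (a point): Centre of the top of the red key, made like the green one. Leave alone.
- key_red (a joint): How far the red key is pressed, in m; 0 up.
- vial: Small glass vial with a white cap, 22 mm across, 45 mm high, standing loose on the photometer's deck between the keys and the console. Origin: centre of its underside. Leave alone.
- amber: Amber bottle with a black cap, 34 mm across, 60 mm high, standing loose on the photometer's deck between the hood and the keys. Origin: centre of its underside. Leave alone.
- jar: Clear jar with a white cap, 60 mm across, 80 mm high, standing loose on the bench to the right of the photometer. Origin: centre of its underside. Leave alone.

How it is judged:
On the way, in this order (a step that is already met when the one before it is completed fails the run):
1. the hood is fully home (within 3 mm) (value of joint hood below 0.003 m), for 0.1 s.
2. the green key is pressed more than 4 mm (value of joint key_green above 0.004 m), for 0.05 s.
At the end, for the whole second after the job is handed in: The hood is home within 3 mm, all four keys are up (within 1.5 mm), and the vial, bottle and jar stand upright within 10 mm of where they began (value of joint hood below 0.003 m and value of joint each of key_green, key_yellow, key_blue, key_red below 0.0015 m and distance of each of vial, amber, jar from where it was at the start of the episode below 0.01 m and angle between each of vial, amber, jar's own z axis and vertical below 0.1 rad); the robot touches nothing.
It fails at once if the green key is pressed while the hood is still open more than 6 mm (value of joint hood above 0.006 m and value of joint key_green above 0.003 m).
It fails at once if another key is pressed more than 2.5 mm (value of joint any of key_yellow, key_blue, key_red above 0.0025 m).
It fails at once if the green key is pushed harder than 20 N (contact force between any of the arm, the fingers and key_green above 20 N).
It fails at once if the vial, bottle or jar is moved more than 10 mm, lifted or tipped (distance of any of vial, amber, jar from where it was at the start of the episode above 0.01 m or angle between any of vial, amber, jar's own z axis and vertical above 0.2 rad).
It also fails if it takes over 43 s, if anything falls off the work surface, if the arm or the gripper's body presses on something with over 40 N, if the wrist force passes 120 N, or if a joint passes its speed limit or range.

## Working session

There is one attempt and no reset: what is moved stays moved. The work goes in short steps, Python scripts to look and compute and a tool call to move; the robot and the scene stay as the last step left them, time stands still between calls to the robot, and variables do not carry over. Pictures are saved under pics/ and viewed, at most 10 in all, crops included, and the job is handed in when it is done.

Besides the shell and the picture viewer there is one more tool, called after "Emit:" in YAML: its name, and indented under it one key for each argument. move_arm: Moves the arm, as the interface text tells. Its arguments: {"type":"object","properties":{"commands":{"type":"array","items":{"type":"array","items":{"type":"array","items":{"type":"number"}}}},"squeeze":{"type":"number"}},"required":["commands"]}

```bash
mkdir -p pics; python3 - <<'E'
from station import bot, imaging
import cv2
o=bot.get_obs();print(o['t'],o['eef_pos'],o['tool_rot'],o['gripper_width'])
for n in('top','side'):
    im=imaging.read_camera(n);cv2.imwrite(f'pics/{n}0.png',im[...,::-1]);c=imaging.calibration(n);print(c)
print(imaging.calibration('wrist'))
E
```

```text
0.0 [0.22415424 0.63606452 0.2303439 ] [-7.67941005e-05  1.68584848e-01  9.85686732e-01 -8.99644921e-04] 0.9974823629248434
{'intrinsics': array([[377.93109896,   0.        , 258.4703994 ],
       [  0.        , 377.93109896, 192.76970412],
       [  0.        ,   0.        ,   1.        ]]), 'extrinsics': array([[-0.00422007, -0.98169559,  0.19040997,  0.44396218],
       [-0.9995373 , -0.00159481, -0.03037516, -0.06184621],
       [ 0.03012283, -0.19045006, -0.98123463,  0.86809004],
       [ 0.        ,  0.        ,  0.        ,  1.        ]])}
{'intrinsics': array([[369.06569678,   0.        , 255.97845655],
       [  0.        , 369.06569678, 189.48779448],
       [  0.        ,   0.        ,   1.        ]]), 'extrinsics': array([[-0.89643959, -0.26619942,  0.35430767,  0.31520421],
       [-0.44272785,  0.57347852, -0.68928546,  0.4596586 ],
       [-0.01970045, -0.77476465, -0.63194274,  0.59035264],
       [ 0.        ,  0.        ,  0.        ,  1.        ]])}
{'intrinsics': array([[264.9772921 ,   0.        , 255.36059172],
       [  0.        , 264.9772921 , 191.91175895],
       [  0.        ,   0.        ,   1.        ]]), 'mount': array([[ 2.08197680e-04, -9.61842353e-01, -2.73604177e-01,
         6.92908400e-02],
       [ 9.99999421e-01,  4.89066485e-04, -9.58345379e-04,
         2.94408086e-04],
       [ 1.05558781e-03, -2.73603819e-01,  9.61841898e-01,
        -1.42628214e-01],
       [ 0.00000000e+00,  0.00000000e+00,  0.00000000e+00,
         1.00000000e+00]])}
```

View pics/top0.png

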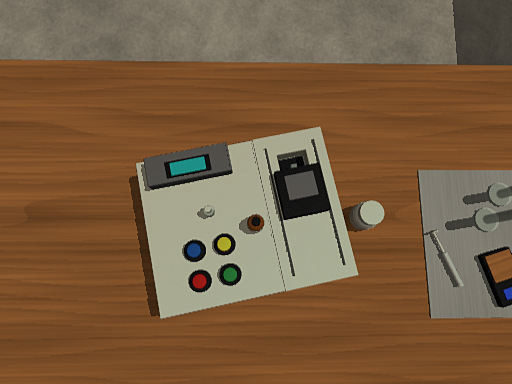

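View pics/side0.png

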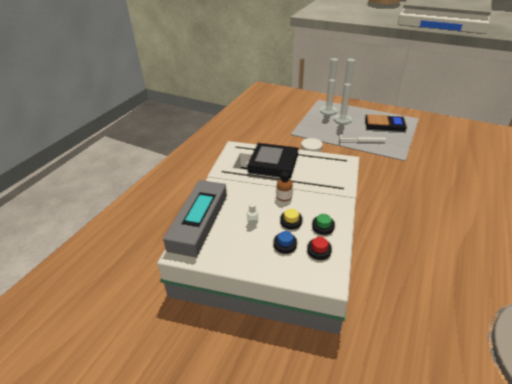

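The top view shows the green key at about (230,274), with yellow at (224,244), red at (200,281) and blue at (194,250). The hood's front edge runs from about (283,219) to (329,210), and the amber bottle is at (256,222). The deck corners are near (321,127), (357,274), (160,318) and (137,163).

```bash
cat > h.py <<'E'
from station import bot, imaging
import cv2, numpy as np
def ray(n,uv,z):
    c=imaging.calibration(n);K,E=c['intrinsics'],c['extrinsics']
    d=E[:3,:3]@np.linalg.solve(K,[uv[0],uv[1],1.]);o=E[:3,3]
    return o+d*(z-o[2])/d[2]
def blob(im,lo,hi,box):
    h=cv2.cvtColor(im,cv2.COLOR_RGB2HSV);m=cv2.inRange(h,lo,hi)
    k=np.zeros_like(m);x0,y0,x1,y1=box;k[y0:y1,x0:x1]=m[y0:y1,x0:x1]
    ys,xs=np.nonzero(k);return xs.mean(),ys.mean(),len(xs)
E
python3 - <<'E'
from h import *
R={'green':((45,90,40),(85,255,255)),'yellow':((22,120,80),(34,255,255)),'blue':((100,120,60),(125,255,255)),'red':((175,120,60),(180,255,255))}
bx={'top':dict(green=(215,260,245,290),yellow=(210,230,240,258),blue=(180,236,208,265),red=(185,267,214,296)),
'side':dict(green=(310,210,338,238),yellow=(278,205,305,232),blue=(272,228,300,256),red=(305,232,335,262))}
for n in('top','side'):
    im=cv2.imread(f'pics/{n}0.png')[...,::-1].copy()
    for k,(lo,hi) in R.items():
        u=blob(im,lo,hi,bx[n][k]);print(n,k,np.round(u,1),ray(n,u,.122).round(4))
P=np.array([ray('top',u,.1)[:2] for u in((321,127),(357,274),(160,318))]);print('corners',P.round(4))
L=np.array([[.16,-.2],[-.16,-.2],[-.16,.2]])
a=np.concatenate([L-L.mean(0)]);b=P-P.mean(0)
yaw=np.arctan2((a[:,0]*b[:,1]-a[:,1]*b[:,0]).sum(),(a*b).sum())
Rm=np.array([[np.cos(yaw),-np.sin(yaw)],[np.sin(yaw),np.cos(yaw)]]);o=P.mean(0)-Rm@L.mean(0)
print('yaw',yaw,'o',o,'res',(P-(L@Rm.T+o)).round(4))
for nm,u,z in(('hoodL',(283,219),.126),('hoodR',(329,210),.126),('amber cap',(256,221),.16),('amber base',(255,231),.1)):
    p=ray('top',u,z)[:2];print(nm,p.round(4),'local',(Rm.T@(p-o)).round(4))
im=cv2.imread('pics/top0.png')[110:300,180:380];cv2.imwrite('pics/c.png',cv2.resize(im,None,fx=3.1,fy=3.1,interpolation=cv2.INTER_CUBIC))
E
```

```text
top green [229.7 274.1 167. ] [ 0.4289 -0.0289  0.122 ]
top yellow [223.8 243.6 158. ] [ 0.4875 -0.0166  0.122 ]
top blue [193.5 249.8 158. ] [0.4755 0.042  0.122 ]
top red [204.3 283.7   3. ] [0.4113 0.0195 0.122 ]
side green [323.4 221.2 185. ] [ 0.4271 -0.0212  0.122 ]
side yellow [291.2 215.8 180. ] [ 0.485  -0.0097  0.122 ]
side blue [285.  238.9 196. ] [0.473  0.0484 0.122 ]
side red [313. 250.   1.] [0.421  0.0518 0.122 ]
corners [[ 0.7376 -0.221 ]
 [ 0.4275 -0.2824]
 [ 0.3463  0.1057]]
yaw 0.20120021748252329 o [ 0.54274906 -0.05661138] res [[-0.0019 -0.0004]
 [ 0.0016  0.0021]
 [ 0.0003 -0.0017]]
hoodL [ 0.5352 -0.1331] local [-0.0227 -0.0735]
hoodR [ 0.5532 -0.2254] local [-0.0235 -0.1675]
amber cap [ 0.5272 -0.0789] local [-0.0196 -0.0187]
amber base [ 0.5139 -0.0782] local [-0.0326 -0.0154]
```

View pics/c.png

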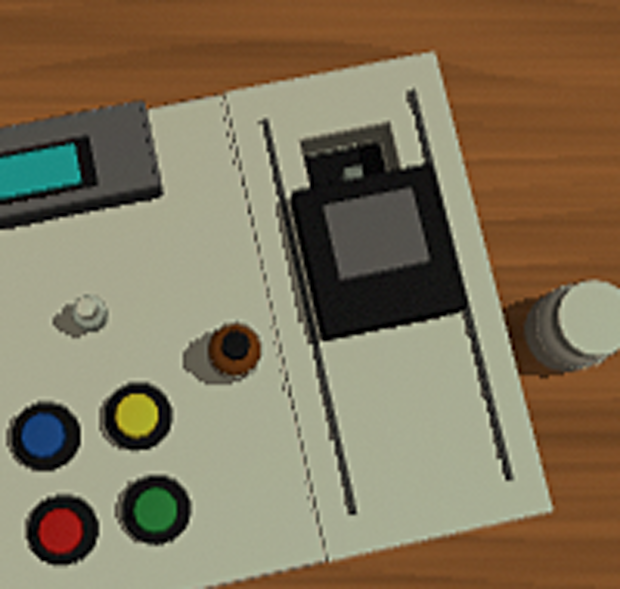

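Emit:
move_arm:
  commands:
    - [[0,0,0,0,0,-10.35,0],[0,0,0,0,0,-10.35,0],[0,0,0,0,0,-10.35,0],[-0.0216,-0.0537,0,0,0,0,0],[-0.0216,-0.0537,0,0,0,0,0],[-0.0216,-0.0537,0,0,0,0,0],[-0.0216,-0.0537,0,0,0,0,0],[-0.0216,-0.0537,0,0,0,0,0],[-0.0216,-0.0537,0,0,0,0,0],[-0.0216,-0.0537,0,0,0,0,0],[-0.0216,-0.0537,0,0,0,0,0],[0.0075,-0.0544,0,0,0,0,0],[0.0075,-0.0544,0,0,0,0,0],[0.0075,-0.0544,0,0,0,0,0],[0.0075,-0.0544,0,0,0,0,0],[0.0075,-0.0544,0,0,0,0,0],[0.0075,-0.0544,0,0,0,0,0],[0.0075,-0.0544,0,0,0,0,0],[0.0075,-0.0544,0,0,0,0,0],[0,0,0,0,0,0,0]]

```text
t: 2.6
eef_pos: [0.5081, -0.1928, 0.2312]
tool_rot: [-0.0, -0.097, 0.995, -0.001]
contact_force: [0.8, 0.0, -0.7]
gripper_width: -0.002
grasp_force: 0.0
```

```bash
cat >> h.py <<'E'
O=np.array([.5427,-.0566]);Y=.203;RM=np.array([[np.cos(Y),-np.sin(Y)],[np.sin(Y),np.cos(Y)]])
def st():
    o=bot.get_obs();q=o['tool_rot'];p=np.array(o['eef_pos'])
    print(round(o['t'],2),p.round(4),'local',(RM.T@(p[:2]-O)).round(4),'xang',np.degrees(2*np.arctan2(q[2],q[1])).round(2),'q',np.round(q,3),'F',np.round(o['contact_force'],1),o['gripper_width'])
E
python3 - <<'E'
from h import *
st()
cv2.imwrite('pics/w1.png',imaging.read_camera('wrist')[...,::-1])
E
```

```text
2.6 [ 0.5081 -0.1928  0.2312] local [-0.0613 -0.1264] xang 191.17 q [-0.    -0.097  0.995 -0.001] F [ 0.8  0.  -0.7] -0.0017984971604605336
```

View pics/w1.png

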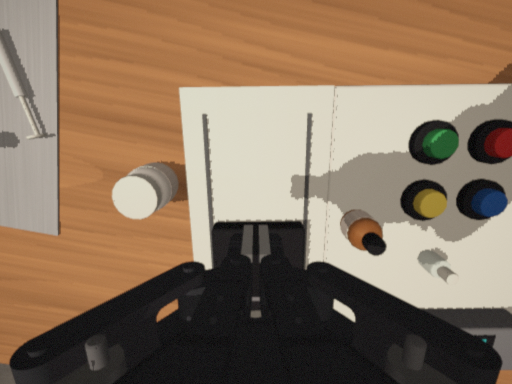

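The wrist view looks along the deck with image-up towards the robot. The hood's front edge is at row ~222, columns 213–305, with the shut fingertips above it. The green key top is near (440,144). I'll convert these to deck coordinates.

```bash
python3 - <<'E'
from h import *
from scipy.spatial.transform import Rotation as Ro
o=bot.get_obs();q=np.array(o['tool_rot']);R=Ro.from_quat(q[[1,2,3,0]]).as_matrix()
c=imaging.calibration('wrist');M=c['mount'];p0=R@M[:3,3]+o['eef_pos']
def loc(u,z):
    d=R@M[:3,:3]@np.linalg.solve(c['intrinsics'],[u[0],u[1],1.]);p=p0+d*(z-p0[2])/d[2]
    return p.round(4),(RM.T@(p[:2]-O)).round(4)
im=cv2.imread('pics/w1.png')[...,::-1].copy()
g=blob(im,(45,90,60),(85,255,255),(410,120,465,165));print(g,loc(g,.122))
for nm,u,z in(('hoodL',(213,222),.126),('hoodR',(305,222),.126),('corner R',(181,88),.1),('amb',(374,244),.16)):print(nm,loc(u,z))
E
```

```text
(np.float64(440.90931989924434), np.float64(142.43198992443325), 794) (array([ 0.429 , -0.0285,  0.122 ]), array([-0.1057,  0.0505]))
hoodL (array([ 0.5487, -0.225 ,  0.126 ]), array([-0.0281, -0.1662]))
hoodR (array([ 0.5304, -0.1346,  0.126 ]), array([-0.0277, -0.0739]))
corner R (array([ 0.4287, -0.2792,  0.1   ]), array([-0.1566, -0.195 ]))
amb (array([ 0.5263, -0.0788,  0.16  ]), array([-0.0205, -0.0185]))
```

Emit:
move_arm:
  commands:
    - [[0,0.0025,0.03,0,0,0,0],[0,0.0025,0.04,0,0,0,0],[0,0,0.03,0,0,0,0],[0,0,0.017,0,0,0,0],[0,0,0,0,0,0,0],[-0.01,0,0,0,0,0,0],[-0.01,0,0,0,0,0,0],[-0.008,0,0,0,0,0,0],[-0.008,0,0,0,0,0,0],[-0.008,0,0,0,0,0,0],[-0.008,0,0,0,0,0,0],[-0.008,0,0,0,0,0,0],[-0.008,0,0,0,0,0,0],[0,0,0,0,0,0,0]]

```text
t: 4.4
eef_pos: [0.576, -0.1687, 0.1142]
tool_rot: [0.001, -0.102, 0.995, -0.0]
contact_force: [-0.6, 0.2, -0.0]
gripper_width: 0.0
grasp_force: 0.0
```

```bash
python3 -c "from h import *; st()"
```

```text
4.4 [ 0.576  -0.1687  0.1142] local [ 0.0101 -0.1165] xang 191.68 q [ 0.001 -0.102  0.995 -0.   ] F [-0.6  0.2 -0. ] 0.00019545039723795353
```

Emit:
move_arm:
  commands:
    - [[-0.004,-0.002,0,0,0,0,0],[-0.004,-0.002,0,0,0,0,0],[-0.003,0,0,0,0,0,0],[-0.002,0,0,0,0,0,0],[0,0,0,0,0,0,0]]

```text
t: 5.03
eef_pos: [0.5886, -0.1703, 0.1142]
tool_rot: [0.0, -0.101, 0.995, -0.0]
contact_force: [-1.6, -0.2, 0.3]
gripper_width: -0.004
grasp_force: 0.6
```

Emit:
move_arm:
  commands:
    - [[-0.002,0,0,0,0,0,0],[-0.002,0,0,0,0,0,0],[0,0,0,0,0,0,0]]

```text
t: 5.4
eef_pos: [0.5916, -0.1698, 0.1142]
tool_rot: [-0.001, -0.101, 0.995, 0.0]
contact_force: [-5.7, -0.2, 1.1]
gripper_width: -0.005
grasp_force: 2.4
```

Emit:
move_arm:
  commands:
    - [[-0.002,0,0,0,0,0,0],[-0.002,0,0,0,0,0,0],[0,0,0,0,0,0,0]]

```text
t: 5.78
eef_pos: [0.5916, -0.1698, 0.1141]
tool_rot: [-0.004, -0.1, 0.995, 0.001]
contact_force: [-16.1, -0.2, 10.8]
gripper_width: 0.003
grasp_force: 8.0
```

Emit:
move_arm:
  commands:
    - [[-0.002,0,0,0,0,0,0],[-0.002,0,0,0,0,0,0],[0,0,0,0,0,0,0]]

```text
t: 6.15
eef_pos: [0.5918, -0.1699, 0.1138]
tool_rot: [-0.008, -0.1, 0.995, 0.001]
contact_force: [-26.4, -0.5, 18.5]
gripper_width: -0.001
grasp_force: 13.3
```

Emit:
move_arm:
  commands:
    - [[0.01,0,0,0,0,0,0],[0.015,0,0,0,0,0,0],[0.015,0,0,0,0,0,0],[0,0,-0.03,0,0,0,0],[0,0,-0.04,0,0,0,0],[0,0,-0.04,0,0,0,0],[0.023,0.042,0,0,0,0,0],[0.023,0.042,0,0,0,0,0],[0.023,0.042,0,0,0,0,0],[0.023,0.042,0,0,0,0,0],[0,0,0,0,0,0,0],[0,0,0,0,0,0,0]]

```text
t: 7.65
eef_pos: [0.4374, -0.0304, 0.2247]
tool_rot: [0.001, -0.101, 0.995, -0.0]
contact_force: [-0.6, -1.5, -0.5]
gripper_width: 0.0
grasp_force: 0.0
```

```bash
python3 - <<'E'
from h import *
st()
im=imaging.read_camera('top')[...,::-1];cv2.imwrite('pics/t2.png',cv2.resize(im[110:340,130:390],None,fx=2.6,fy=2.6,interpolation=cv2.INTER_CUBIC))
E
```

```text
7.65 [ 0.4374 -0.0304  0.2247] local [-0.0978  0.0469] xang 191.64 q [ 0.001 -0.101  0.995 -0.   ] F [-0.6 -1.5 -0.5] 0.00018807611911723742
```

View pics/t2.png

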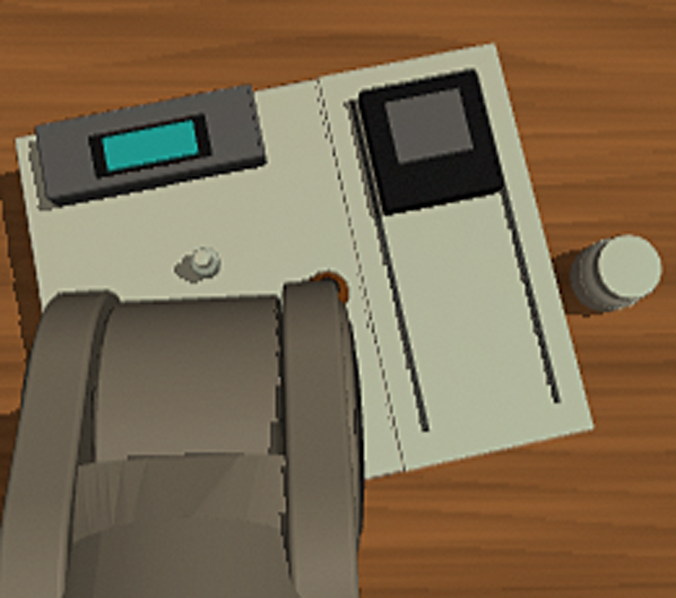

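The hood is now at the rear end of its rails, covering the well, and its front edge runs from (385,215) to (503,190). The vial and jar haven't moved. Next I'll go down over the green key.

Emit:
move_arm:
  commands:
    - [[0.006,0.003,0.02,0,0,0,0],[0,0,0.03,0,0,0,0],[0,0,0.025,0,0,0,0],[0,0,0.015,0,0,0,0],[0,0,0,0,0,0,0],[0,0,0,0,0,0,0]]

```text
t: 8.45
eef_pos: [0.4313, -0.0289, 0.1348]
tool_rot: [0.0, -0.101, 0.995, -0.0]
contact_force: [0.4, 0.1, 1.0]
gripper_width: 0.001
grasp_force: 0.0
```

```bash
python3 - <<'E'
from h import *
st()
cv2.imwrite('pics/s3.png',cv2.resize(imaging.read_camera('side')[...,::-1][100:280,180:400],None,fx=3,fy=3))
E
```

```text
8.45 [ 0.4313 -0.0289  0.1348] local [-0.1035  0.0496] xang 191.57 q [ 0.    -0.101  0.995 -0.   ] F [0.4 0.1 1. ] 0.00061119612054468
```

View pics/s3.png

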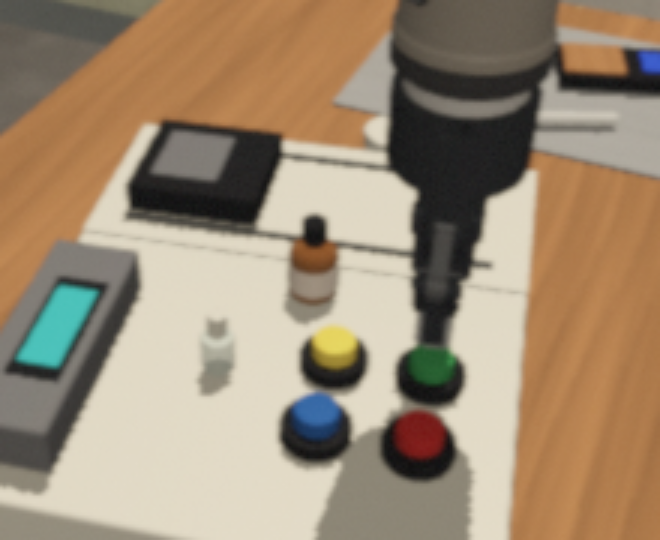

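The side view shows the shut fingertips (435,335) directly over the green key (432,365), with the other keys and the bottle clear. I'll press in small steps.

Emit:
move_arm:
  commands:
    - [[0,0,0.004,0,0,0,0],[0,0,0.004,0,0,0,0],[0,0,0.003,0,0,0,0],[0,0,0.002,0,0,0,0],[0,0,0,0,0,0,0]]

```text
t: 9.12
eef_pos: [0.4305, -0.0282, 0.1213]
tool_rot: [-0.0, -0.101, 0.995, 0.0]
contact_force: [-0.9, 0.2, 3.1]
gripper_width: -0.001
grasp_force: 1.5
```

Emit:
move_arm:
  commands:
    - [[0,0,0.0015,0,0,0,0],[0,0,0.0015,0,0,0,0],[0,0,0,0,0,0,0]]

```text
t: 9.5
eef_pos: [0.4305, -0.0282, 0.1183]
tool_rot: [-0.0, -0.101, 0.995, 0.0]
contact_force: [-1.9, 0.7, 4.2]
gripper_width: 0.004
grasp_force: 2.3
```

Emit:
move_arm:
  commands:
    - [[0,0,0.001,0,0,0,0],[0,0,0.0005,0,0,0,0],[0,0,0,0,0,0,0]]

```text
t: 9.88
eef_pos: [0.4305, -0.0282, 0.1168]
tool_rot: [0.0, -0.101, 0.995, 0.0]
contact_force: [-0.9, 1.5, 6.2]
gripper_width: -0.002
grasp_force: 2.7
```

Emit:
move_arm:
  commands:
    - [[0,0,-0.003,0,0,0,0],[0,0,-0.006,0,0,0,0],[0,0,-0.02,0,0,0,0],[0,0,-0.04,0,0,0,0],[0,0,-0.04,0,0,0,0],[0,0.05,-0.02,0,0,0,0],[-0.02,0.055,0,0,0,0,0],[-0.02,0.055,0,0,0,0,0],[-0.02,0.055,0,0,0,0,0],[-0.01,0.055,0,0,0,0,0],[0,0.05,0,0,0,0,0],[0,0,0,0,0,0,0],[0,0,0,0,0,0,0]]

```text
t: 11.5
eef_pos: [0.4346, 0.2984, 0.2456]
tool_rot: [-0.0, -0.101, 0.995, -0.001]
contact_force: [0.0, -0.3, -0.1]
gripper_width: 0.0
grasp_force: 0.0
```

```bash
python3 - <<'E'
from h import *
st()
im=imaging.read_camera('top')[...,::-1];cv2.imwrite('pics/t4.png',cv2.resize(im[110:340,130:390],None,fx=2.6,fy=2.6,interpolation=cv2.INTER_CUBIC))
E
```

```text
11.5 [0.4346 0.2984 0.2456] local [-0.0343  0.3695] xang 191.62 q [-0.    -0.101  0.995 -0.001] F [ 0.  -0.3 -0.1] 9.494524579678643e-05
```

View pics/t4.png

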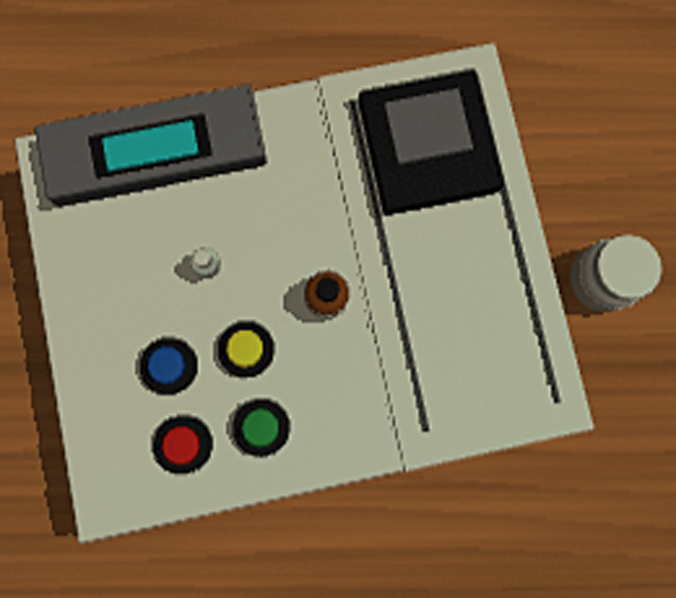

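The hood is still home (front edge at (385,215)–(503,190)). All four keys look up, with green at (260,428). The vial (205,262), bottle (327,293) and jar (630,270) are where they started, and the arm is clear.

```bash
python3 -c "from station import bot; print(bot.hand_in())"
```

```text
the job is handed in; nothing more can be done
None
```

I pushed the hood to its hard stop, pressed the green key about 7 mm (about 6 N at the wrist) and let it come back up, left everything else in place, and handed the job in at about 11.6 s; no verdict came back.

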